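# Cull the faulty laminations and dry-stack the sound ones on the glue-up jig

### The arm

A 6-joint arm with a two-finger parallel gripper is mounted at the origin on the work surface. World frame = base frame: x ahead of the robot, y to its left, z up, the work surface at z = 0. Lengths are in mm, angles in rad, forces in N, time in s.
With the tool pointing down it reaches from about 400 to 925 mm from the base axis. Payload 12.5 kg.
Tool frame: the origin (TCP) lies at the very end of the fingers, on their centre line; the grasp point (between the pads) lies 19 mm behind it; z points along the fingers, y is the direction in which the jaws open and shut (so a half turn about z gives the same grasp; the last joint's range is limited). The gripper opens to 95 mm and grips with 3 to 60 N. Pads are 20 mm wide; open, the fingers measure 119 mm over their backs; the gripper's body (75 mm by 180 mm) begins 59 mm behind the grasp point.
Start: joints at [1.129, 0.491, 1.559, -0, 1.092, -0.106], TCP at [205.937, 590.116, 214.661] pointing down, gripper open.
Joint ranges: [-3.1, 3.1], [-0.84, 2.19], [0.05, 2.79], [-1.13, 4.28], [0.06, 2.93], [-2.69, 2.69]. Speed limits (rad/s): [2.22, 2.22, 2.79, 3.14, 3.14, 3.14].

### API

Orientations are given as [roll, pitch, yaw] about the fixed x, y, z axes, in that order (R = Rz(yaw) Ry(pitch) Rx(roll)).
In Python, from rig import r, vision gives the robot as it stands.
- The arm moves only by the shell command python3 -m crank 'ROWS' [FORCE]. ROWS is text: rows parted by semicolons, each of 7 numbers parted by spaces: the shift along the tool's x, y, z in cm, then the turn, a rotation vector about the tool's x, y, z in degrees, then the closure in counts, from 0 (fully open) to 255 (shut). A call has 1 to 12 rows; each row is the pose to reach, as a shift and turn from the pose measured when the call began, along the tool's axes at that moment; what a row does not reach only later rows make up. A row lasts 1/10 s, in which the tool goes at most 50 mm and 8.59 degrees, less where a joint would pass 70% of its speed; a pose out of reach is approached as far as the arm can. A call with a gripper value outside its range is refused whole. The fingers move at their own pace and stop on an object; FORCE is the grip in N (left out, the last holds). Time passes only in rows, so rows that repeat a pose let the fingers close. It gives the time, the measured TCP pose, the force and the opening at its end, in the units of the state.
- r.get_state(): the state, without advancing time (a new reading comes with each control period).
- vision.capture(name): name is "side" or "top"; returns a dict with "color" (384x512x3 uint8, red, green, blue), "z_map" (384x512 float32, mm along the optical axis (not along the pixel's ray), 0 where there is no reading), "fx", "fy", "cx", "cy" (pixels), "D" ([k1, k2, p1, p2, k3] as OpenCV has them; the pictures are not rectified), "R" (3x3) and "t" (3): a world point X has camera coordinates R X + t. Camera axes: x right, y down, z forward; pixel columns grow to the right and rows downward; lengths in mm; the calibration is good to about 2 mm. A picture is of the moment at which its call begins.
- r.job_done(): hands the job in, once; it reports no verdict.
The state is a dict: "t": time; "qpos": joint angles; "dq": joint speeds; "joint_efforts": joint torques, N m; "position": TCP position; "tcp_rot": TCP orientation; "contact_force": force on the tool from outside, world axes, zero at the start; "wrist_torque": the same for the moment, N m; "finger_gap": finger opening in mm.
Only numpy, scipy, OpenCV 4.12 (cv2) and the standard library are available. Lean on these libraries where they do the work, as an engineer would, in place of code of your own. Each camera call takes 0.05 s, during which the arm holds its last target.

### The job

Two of these four laminations are sound and make up a turning blank; one of the others is undersized and one is warped, so they will not go down over the pins. Thread the two sound ones over both pins of the glue-up jig, one on top of the other and each fully down flat, without forcing any, and put the two faulty ones in the open plywood offcut box. Leave the loose top caul, the clamp and the gouge where they lie.

Things in the scene. Friction and masses are not known exactly. Their poses are not given: they have to be found in the camera images.
- lam_a_mid (a point): one of four loose laminations of the same wood, about 40 g, flat on the bench. Site half-way up, midway between its two holes, 6 above the bench; x along its length, z up. Sound: straight, 120 long, 40 wide, 12 thick, two round 9.5 mm through-holes 88 apart on its centreline, the same end for end. Two of the four are sound; poses and names do not tell which
- lam_b_mid (a point): another of the four, as lam_a_mid. A faulty one is either undersized (104 long, 34 wide, holes 72 apart) or warped (full size, but its end thirds rise, the tips 10 off the bench, so its holes lean and bind). Neither can go down over both pins. The first is felt as narrow in the grip; the other is seen, or felt as it stops on the pin noses, its middle some 14 below their tips
- lam_c_mid (a point): another of the four, sound or faulty: as lam_a_mid and lam_b_mid
- lam_d_mid (a point): another of the four, sound or faulty: as lam_a_mid and lam_b_mid
- jig_seat (a point): centre of the top face of the glue-up jig's bottom caul, on which the stack lies: x along the caul and the line of the pins, z up. The jig is screwed to the bench: plywood base 230 x 100 x 18, on it a beech caul 140 x 44 x 20 (its top 38 above the bench), and two upright steel pins of 8 mm diameter, 88 apart, that stand 45 above the caul, the last 6 rounded to a blunt nose
- jig_pin0 (a point): tip of the pin at -44 along x from jig_seat, 45 above the caul (83 above the bench)
- jig_pin1 (a point): tip of the pin at +44 along x from jig_seat, 45 above the caul
- offcuts_floor (a point): centre of the inner floor of the open plywood offcut box, x along its length: 230 x 160 x 80 high outside, walls and floor 6 thick; heavy, it does not move. The loose scraps seen in it are flat and do not matter
- top_caul: bystander: loose plywood top caul with two holes, 140 x 44 x 25, origin under its centre, x along its length
- clamp: bystander: steel bar clamp lying flat, bar 260 long along its x, jaws to +y (90), wooden handle to -x (to 160 from the origin), about 30 high; origin under the middle of the bar
- gouge: bystander: turning gouge lying flat, 400 long, about 31 thick, steel to +x (175) and wooden handle to -x (225) of the origin, which lies on the bench

How it is judged:
By the outcome, as a careful person would: the job done as asked, in the order asked, and still so for the second after the job is handed in, with the robot touching nothing.
It also fails if it takes over 72 s, if anything falls off the work surface, if the arm or the gripper's body presses on something with over 40 N, if the wrist force passes 120 N, or if a joint passes its speed limit or range.

## Working session

There is one attempt and no reset: what is moved stays moved. The work goes in short steps, Python scripts to look and compute and a shell command to move; the robot and the scene stay as the last step left them, time stands still between calls to the robot, and variables do not carry over. Pictures are saved under pics/ and viewed, and the job is handed in when it is done.

```bash
ls; mkdir -p pics; python3 - <<'E'
from rig import r, vision
import cv2, numpy as np
print(r.get_state())
for n in ("top","side"):
    c=vision.capture(n)
    cv2.imwrite(f"pics/{n}0.png",c["color"][:,:,::-1])
    np.savez(f"{n}0.npz",**c)
    print(n,c["fx"],c["fy"],c["cx"],c["cy"],c["D"],c["R"],c["t"])
E
```

```text
pics
{'t': 0.0, 'qpos': array([ 1.12941552e+00,  4.91560574e-01,  1.55945563e+00, -3.07612512e-05,
        1.09168136e+00, -1.05576599e-01]), 'dq': array([-0.00034761,  0.00076252, -0.00057113,  0.00086423, -0.00205173,
       -0.00043226]), 'joint_efforts': array([-9.17077887e-04, -6.12642717e+01, -2.58181643e+01,  6.93516224e-02,
        4.81349160e-02, -6.39425434e-05]), 'position': array([205.82281694, 589.88005355, 214.05898743]), 'tcp_rot': array([-3.14049103e+00, -8.93053487e-05,  2.80580259e+00]), 'contact_force': array([-0.43849273,  0.31219084,  0.71361913]), 'wrist_torque': array([-0.02143091, -0.03847368,  0.00808216]), 'finger_gap': 95.30693836280557}
top 429.4697577977712 429.4697577977712 257.5715426355791 186.06856525085817 [-0.12583778  0.          0.          0.          0.        ] [[-0.01065409 -0.99991593 -0.00739084]
 [-0.99125663  0.01153338 -0.13144301]
 [ 0.1315172   0.00592582 -0.99129618]] [  10.75943683  563.50731955 1132.61597102]
side 392.95267824622675 392.95267824622675 256.5207467260645 186.95606906103092 [-0.13284137  0.          0.          0.          0.        ] [[ 0.82922775 -0.55886276  0.00733187]
 [-0.42523767 -0.63936232 -0.64061592]
 [ 0.3627041   0.52809871 -0.76782647]] [-444.16879427  293.25259995  905.84585128]
```

View pics/top0.png

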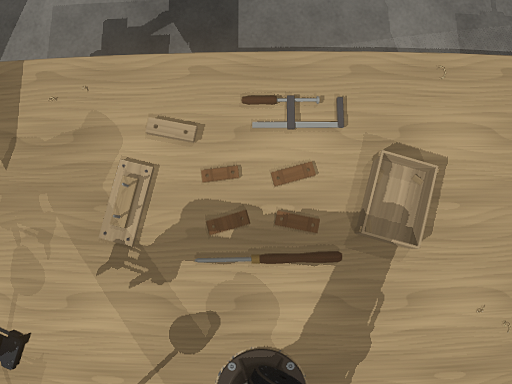

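View pics/side0.png

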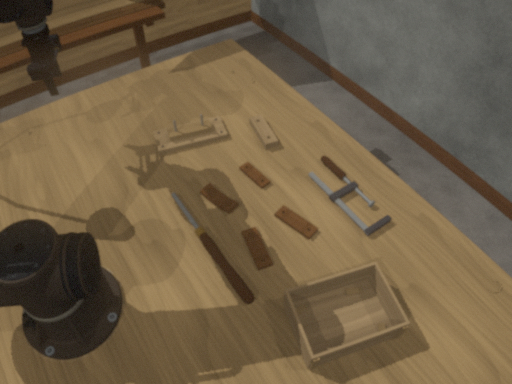

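The top picture shows the four brown laminations at about (221,174), (294,174), (227,221) and (297,221). The jig is at (130,202) with its pin tops near (124,183) and (116,215), and the box is at (400,198). The gouge lies below the laminations, the clamp and the top caul above them. Next I measure them.

```bash
cat > h.py <<'E'
import numpy as np, cv2
def K(c): return np.array([[c["fx"],0,c["cx"]],[0,c["fy"],c["cy"]],[0,0,1]],float)
def load(n): return dict(np.load(n))
def xyz(c):
    h,w=c["z_map"].shape
    u,v=np.meshgrid(np.arange(w),np.arange(h))
    p=cv2.undistortPoints(np.stack([u,v],-1).reshape(-1,1,2).astype(float),K(c),c["D"]).reshape(h,w,2)
    z=c["z_map"].astype(float)
    P=np.dstack([p[...,0]*z,p[...,1]*z,z])
    W=(P-c["t"])@c["R"]
    W[z==0]=np.nan
    return W
def pix2plane(c,uv,h):
    p=cv2.undistortPoints(np.array(uv,float).reshape(-1,1,2),K(c),c["D"]).reshape(-1,2)
    d=np.c_[p,np.ones(len(p))]@c["R"]; o=-c["R"].T@c["t"]
    return o+d*((h-o[2])/d[:,2])[:,None]
def proj(c,X):
    return cv2.projectPoints(np.array(X,float).reshape(-1,1,3),cv2.Rodrigues(c["R"])[0],c["t"],K(c),c["D"])[0].reshape(-1,2)
E
python3 - <<'E'
from h import *
for n in("top","side"):
    c=load(n+"0.npz"); W=xyz(c)
    big=cv2.resize(c["color"],None,fx=4,fy=4,interpolation=cv2.INTER_CUBIC)[:,:,::-1]
    if n=="top":
        cv2.imwrite("pics/t_lam.png",big[600:1000,760:1320]); cv2.imwrite("pics/t_jig.png",big[430:1020,360:900])
    else: cv2.imwrite("pics/s_lam.png",big[600:1120,740:1320]); cv2.imwrite("pics/s_jig.png",big[420:640,560:1140])
    hsv=cv2.cvtColor(c["color"],cv2.COLOR_RGB2HSV)
    z=W[...,2]
    m=((z>4)&(z<26)).astype(np.uint8)
    k,l,s,ce=cv2.connectedComponentsWithStats(m)
    for i in range(1,k):
        if s[i,4]<150: continue
        q=W[l==i]; rc=cv2.minAreaRect(q[:,:2].astype(np.float32))
        print(n,ce[i].round(),s[i,4],"ctr",np.round(rc[0]),np.round(rc[1],1),round(rc[2],1),"z",np.percentile(q[:,2],[5,50,95]).round(1),c["color"][l==i].mean(0).round())
E
```

```text
top [295. 113.] 1357 ctr [782. -97.] [111.  287.6] 0.2 z [11.7 19.  25. ] [111. 104.  96.]
top [171. 130.] 565 ctr [737. 252.] [161.2  57.3] 77.0 z [ 7.  23.7 25.8] [152. 132. 101.]
top [127. 203.] 2111 ctr [527. 379.] [115.1 231.4] 76.5 z [13.1 18.1 22.1] [147. 127.  98.]
top [396. 201.] 3083 ctr [ 522. -383.] [135.7 214.2] 73.3 z [ 4.4  7.  15. ] [128. 110.  83.]
top [293. 174.] 619 ctr [601. -95.] [ 47.8 121.1] 13.4 z [ 7.5 12.  15.7] [118.  88.  59.]
top [219. 174.] 458 ctr [603. 110.] [ 41.3 105.7] 5.2 z [ 7.3 11.9 15.8] [118.  87.  59.]
top [228. 222.] 606 ctr [466.  89.] [ 47. 122.] 16.4 z [ 8.5 14.6 21.9] [88. 65. 43.]
top [297. 222.] 615 ctr [ 466. -105.] [125.2  44.7] 77.2 z [ 7.7 12.2 15.5] [91. 67. 44.]
top [282. 254.] 152 ctr [376. -63.] [174.2  15.9] 89.4 z [17.4 23.1 25.6] [74. 57. 39.]
top [223. 259.] 252 ctr [366. 102.] [ 16.  154.8] 1.4 z [12.7 20.3 24.4] [103. 100.  93.]
top [259. 364.] 1383 ctr [78.  1.] [237.7  95.1] 89.5 z [ 9.1 13.8 20.2] [63. 56. 48.]
side [461.  28.] 497 ctr [1970.  379.] [ 26.8 646.8] 0.1 z [ 5.2 15.7 24.7] [98. 99. 93.]
side [263. 131.] 501
[... 374 characters left out ...]
[466.  89.] [ 41.8 117.8] 16.0 z [ 8.3 13.  20.6] [80. 58. 35.]
side [214. 253.] 764 ctr [366. -25.] [ 30.6 395.6] 0.8 z [14.3 21.9 25.7] [76. 60. 44.]
side [296. 221.] 587 ctr [601. -93.] [ 44.3 122.2] 14.8 z [ 7.1 10.7 13.5] [107.  77.  47.]
side [257. 248.] 658 ctr [ 466. -102.] [123.   41.5] 78.3 z [ 7.2 10.9 13.5] [80. 57. 34.]
side [ 83. 326.] 2623 ctr [  3. -37.] [247.  173.4] 6.7 z [ 8.7 12.4 21.6] [51. 43. 35.]
side [342. 313.] 3363 ctr [ 531. -366.] [134.8 204.9] 73.4 z [ 4.2  5.7 18.7] [114.  95.  68.]
side [297. 338.] 159 ctr [ 409. -343.] [164.7  16.8] 79.0 z [ 5.5 15.2 24.9] [98. 81. 57.]
side [358. 349.] 201 ctr [ 506. -452.] [  4.  202.1] 72.7 z [ 5.1 15.  25.1] [92. 76. 54.]
```

```bash
sleep 0
```

```text
(no output)
```

View pics/t_lam.png

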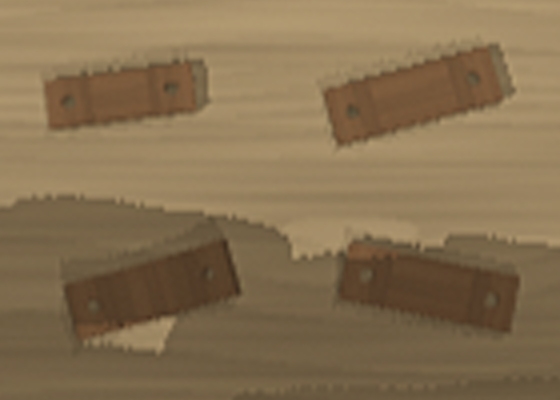

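View pics/t_jig.png

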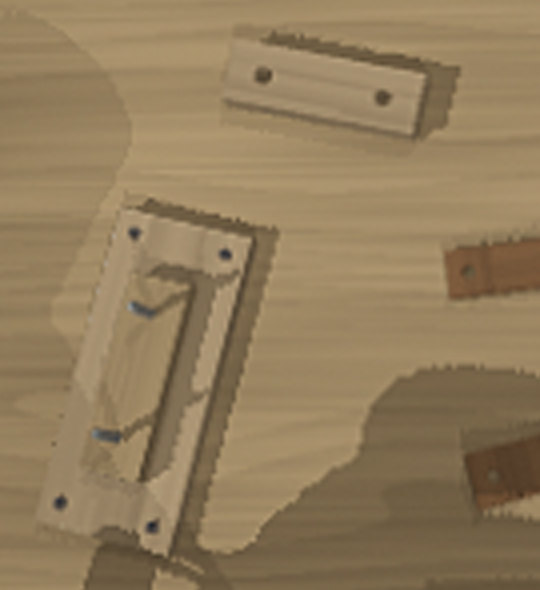

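View pics/s_lam.png

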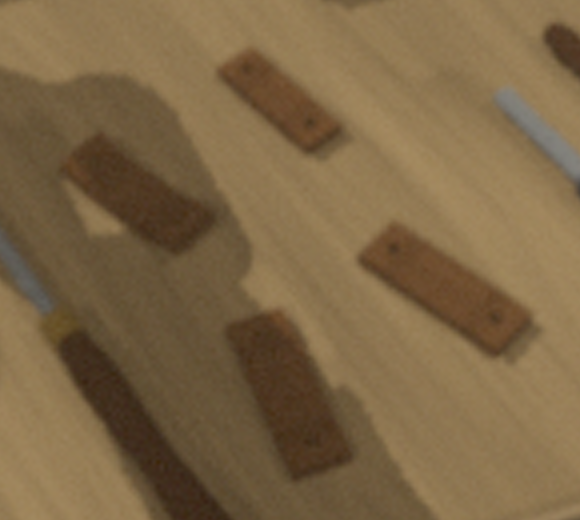

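View pics/s_jig.png

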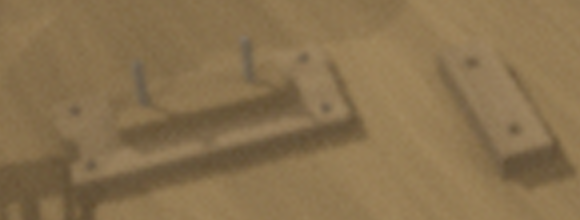

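```bash
python3 - <<'E'
from h import *
for n in("top","side"):
    c=load(n+"0.npz"); W=xyz(c); z=W[...,2]
    print(n,"cam at",(-c["R"].T@c["t"]).round())
    # bench bias
    hsv=cv2.cvtColor(c["color"],cv2.COLOR_RGB2HSV)
    # laminations: brown saturated
    for nm,(x,y) in dict(S1=(601,-95),S2=(466,-103),U=(603,111),Wp=(466,89)).items():
        near=(abs(W[...,0]-x)<75)&(abs(W[...,1]-y)<80)
        bench=near&(z<4); 
        m=near&(z>6)&(z<30)
        q=W[m]; rc=cv2.minAreaRect(q[:,:2].astype(np.float32))
        mu=q[:,:2].mean(0); u,s,vt=np.linalg.svd(q[:,:2]-mu,full_matrices=False)
        a=np.degrees(np.arctan2(vt[0,1],vt[0,0]))%180
        e=(q[:,:2]-mu)@vt.T; 
        ext=[np.percentile(e[:,k],[1,99]) for k in (0,1)]
        ctr=mu+vt.T@np.array([sum(t)/2 for t in ext])
        print(nm,"bench z",np.median(z[bench]).round(2),"mean",mu.round(1),"midext",ctr.round(1),"ang",a.round(1),"ext",[np.ptp(t).round(1) for t in ext],"rect",np.round(rc[0],1),np.round(rc[2],1))
    m=(abs(W[...,0]-524)<150)&(abs(W[...,1]-377)<150)
    for lo,hi,nm in((30,46,"caul"),(52,100,"pins"),(10,26,"base")):
        mm=(m&(z>lo)&(z<hi)).astype(np.uint8)
        k,l,s,ce=cv2.connectedComponentsWithStats(mm)
        for i in range(1,k):
            if s[i,4]<4: continue
            q=W[l==i]; rc=cv2.minAreaRect(q[:,:2].astype(np.float32))
            print(nm,ce[i].round(1),s[i,4],"rect",np.round(rc[0],1),np.round(rc[1],1),round(rc[2],1),"z",np.percentile(q[:,2],[5,50,95]).round(1))
    m=(abs(W[...,0]-522)<150)&(abs(W[...,1]+380)<180)&(z>70)&(z<95)
    rc=cv2.minAreaRect(W[m][:,:2].astype(np.float32)); print("box rim",rc, W[m][:,2].mean())
E
```

```text
top cam at [ 410.   -2. 1197.]
S1 bench z -0.06 mean [600.5 -94.4] midext [600.9 -94.6] ang 105.1 ext [np.float64(119.2), np.float64(40.3)] rect [611.8 -95.6] 68.8
S2 bench z 0.0 mean [ 467.3 -103.3] midext [ 467.5 -103.1] ang 79.3 ext [np.float64(119.0), np.float64(39.8)] rect [ 477.1 -100.3] 79.5
U bench z 0.1 mean [603.7 111.3] midext [626.1 117.2] ang 96.3 ext [np.float64(111.1), np.float64(81.9)] rect [620.  110.2] 0.6
Wp bench z 0.08 mean [467.1  87.8] midext [454.1  85.4] ang 102.2 ext [np.float64(114.6), np.float64(71.3)] rect [460.7  83.5] 86.5
caul [123.5 201.8] 778 rect [525.7 374.2] [ 47.2 138.6] 74.9 z [34.1 38.2 41.7]
pins [124.3 184.6] 18 rect [567.4 362.5] [6.5 7.7] 7.2 z [58.  73.5 82.1]
pins [115.4 215.8] 17 rect [483.2 384.4] [5.2 8.4] 64.7 z [56.7 72.3 83.7]
base [126.6 202.7] 2060 rect [526.1 374.9] [103.3 231. ] 76.1 z [14.  18.2 22.2]
box rim ((520.0030517578125, -373.120849609375), (171.7548065185547, 232.4868621826172), 73.35408020019531) 78.67639290109749
side cam at [ 164. -539.  887.]
S1 bench z -1.03 mean [600.2 -94.5] midext [601.  -93.4] ang 104.8 ext [
[... 421 characters left out ...]
loat64(40.7)] rect [466.3  88.6] 16.0
caul [188.7 128.6] 426 rect [523.  374.7] [ 50.7 138.6] 75.1 z [31.5 36.  38.8]
pins [200.8 117.9] 20 rect [564.7 363.7] [8.7 6.9] 82.0 z [52.3 65.5 80.1]
pins [174.6 124. ] 21 rect [479.7 382.9] [9.2 7.8] 52.1 z [52.4 66.1 80.5]
base [189.1 136. ] 997 rect [522.5 373.9] [105.3 229.3] 75.8 z [12.2 15.9 21.3]
base [204.5 119. ] 4 rect [595.6 404.4] [3.4 9.5] 48.5 z [16.3 17.8 19.5]
base [194.  121.4] 7 rect [560.8 415. ] [ 4. 21.] 76.3 z [14.2 15.8 17.6]
base [185.5 123.5] 8 rect [531.9 421.3] [ 6.9 23.3] 72.7 z [13.  15.8 18.8]
box rim ((519.6517944335938, -372.24798583984375), (171.22210693359375, 232.7792510986328), 73.69932556152344) 77.16832310608264
```

```bash
python3 - <<'E'
from h import *
a=np.radians(-14.3); C=np.array([524,373.7])
out=[]
for n in("top","side"):
    c=load(n+"0.npz")
    big=cv2.resize(c["color"],None,fx=12,fy=12,interpolation=cv2.INTER_CUBIC)[:,:,::-1].copy()
    d=np.array([np.cos(a),np.sin(a)])
    for s in(-44,44):
        p=C+s*d
        uv=proj(c,[[*p,38],[*p,83]]); print(n,s,uv.round(1))
        q=((uv+.5)*12-.5).round().astype(int)
        b2=big.copy(); cv2.line(b2,q[0],q[1],(0,0,255),1); 
        m=q.mean(0).astype(int); cr=[x[m[1]-130:m[1]+130,m[0]-140:m[0]+140] for x in(big,b2)]
        out.append(np.vstack(cr))
cv2.imwrite("pics/pins.png",cv2.resize(np.hstack(out),(800,372)))
E
```

```text
top -44 [[119.2 217.4]
 [113.7 216.3]]
top 44 [[127.8 186.4]
 [122.6 184.2]]
side -44 [[175.9 130.5]
 [173.8 119.8]]
side 44 [[202.3 124.4]
 [201.  113.7]]
```

View pics/pins.png

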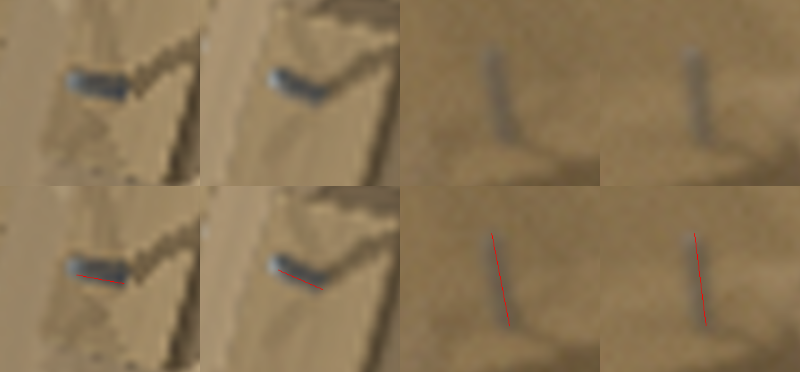

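```bash
python3 - <<'E'
from h import *
from scipy.optimize import least_squares
a=np.radians(-14.3); C=np.array([524,373.7]);d=np.array([np.cos(a),np.sin(a)])
obs={}
for n in("top","side"):
    c=load(n+"0.npz"); im=c["color"].astype(float)
    w=im[...,2]-im[...,0]
    for s in(-44,44):
        p=C+s*d; m=proj(c,[[*p,60.5]])[0]
        v,u=np.mgrid[int(m[1])-9:int(m[1])+11,int(m[0])-9:int(m[0])+11]
        ww=w[v,u]; bg=np.median(ww); ww=np.clip(ww-bg-10,0,None)
        lb=cv2.connectedComponents((ww>0).astype(np.uint8))[1]; k=np.argmax([ww[lb==i].sum() if i else 0 for i in range(lb.max()+1)]); ww[lb!=k]=0
        obs[n,s]=np.array([(u*ww).sum(),(v*ww).sum()])/ww.sum(); print(n,s,obs[n,s].round(2),m.round(2),int((ww>0).sum()))
def f(p,cams):
    d=np.array([np.cos(p[2]),np.sin(p[2])])
    return np.concatenate([proj(load(n+"0.npz"),[[*(p[:2]+s*d),p[3] if len(p)>3 else 60.5]])[0]-obs[n,s] for n in cams for s in(-44,44)])
for cams in(["top"],["side"],["top","side"]):
    r=least_squares(f,[*C,a],args=(cams,)); print(cams,r.x[:2].round(2),np.degrees(r.x[2]).round(2),r.fun.round(2))
E
```

```text
top -44 [116.23 215.97] [116.53 216.87] 23
top 44 [124.93 184.46] [125.24 185.35] 33
side -44 [174.56 125.15] [174.85 125.24] 32
side 44 [201.32 118.98] [201.65 119.1 ] 30
['top'] [526.44 374.63] -14.28 [ 0. -0. -0.  0.]
['side'] [523.41 374.71] -14.18 [-0.01  0.    0.01 -0.  ]
['top', 'side'] [525.24 374.82] -14.24 [-0.07  0.44 -0.1   0.44  0.49 -0.24  0.49 -0.22]
```

```bash
cat > go.py <<'E'
import sys, numpy as np
from scipy.spatial.transform import Rotation as Ro
from rig import r
s=r.get_state(); P=s["position"]; R=Ro.from_euler("xyz",s["tcp_rot"])
print("t",round(s["t"],2),"P",P.round(1),"rpy",np.degrees(s["tcp_rot"]).round(2),"F",s["contact_force"].round(1),"gap",round(s["finger_gap"],1))
for a in sys.argv[1:]:
    x,y,z,w=map(float,a.split(","))
    T=Ro.from_euler("xyz",[180,0,w],degrees=True)
    d=R.inv().apply(np.array([x,y,z])-P)/10; rv=(R.inv()*T).as_rotvec(degrees=True)
    print(a,"->",*d.round(2),*rv.round(1))
E
python3 go.py 601,-94.2,150,105 601,-94.2,60,105 601,-94.2,4,105
```

```text
t 0.1 P [205.9 589.9 214.1] rpy [-1.7994e+02 -1.0000e-02  1.6076e+02] F [ 0.4 -0.4 -0.2] gap 95.0
601,-94.2,150,105 -> -59.85 -51.56 6.46 -0.1 0.0 55.8
601,-94.2,60,105 -> -59.85 -51.55 15.46 -0.1 0.0 55.8
601,-94.2,4,105 -> -59.85 -51.54 21.06 -0.1 0.0 55.8
```

```bash
python3 -m crank '-59.85 -51.56 6.5 0 0 55.8 0;-59.85 -51.56 6.5 0 0 55.8 0;-59.85 -51.56 6.5 0 0 55.8 0;-59.85 -51.56 6.5 0 0 55.8 0;-59.85 -51.56 6.5 0 0 55.8 0;-59.85 -51.56 6.5 0 0 55.8 0;-59.85 -51.56 6.5 0 0 55.8 0;-59.85 -51.56 6.5 0 0 55.8 0;-59.85 -51.56 6.5 0 0 55.8 0;-59.85 -51.56 6.5 0 0 55.8 0;-59.85 -51.56 6.5 0 0 55.8 0;-59.85 -51.56 6.5 0 0 55.8 0' 20; python3 go.py 601,-94.2,60,105  601,-94.2,4,105
```

```text
t: 1.3
position: [505.5, 70.2, 165.2]
tcp_rot: [-3.141, 0.001, 1.832]
contact_force: [0.8, 0.5, -0.2]
finger_gap: 94.8
t 1.3 P [505.5  70.2 165.2] rpy [-1.7996e+02  4.0000e-02  1.0495e+02] F [ 0.8  0.5 -0.2] gap 94.8
601,-94.2,60,105 -> -18.34 4.99 10.52 -0.0 0.0 -0.1
601,-94.2,4,105 -> -18.34 5.0 16.12 -0.0 0.0 -0.1
```

```bash
python3 -m crank '-18.34 5 10.5 0 0 0 0;-18.34 5 10.5 0 0 0 0;-18.34 5 10.5 0 0 0 0;-18.34 5 10.5 0 0 0 0;-18.34 5 10.5 0 0 0 0;-18.34 5 14 0 0 0 0;-18.34 5 16 0 0 0 0;-18.34 5 16 0 0 0 0;-18.34 5 16 0 0 0 0' 20; python3 go.py 601,-94.2,4.5,105
```

```text
t: 2.2
position: [601.1, -93.8, 5.7]
tcp_rot: [-3.141, 0.0, 1.832]
contact_force: [-1.0, -0.1, -1.0]
finger_gap: 95.4
t 2.2 P [601.1 -93.8   5.7] rpy [-1.7994e+02  3.0000e-02  1.0497e+02] F [-1.  -0.1 -1. ] gap 95.4
601,-94.2,4.5,105 -> -0.03 -0.02 0.12 -0.1 0.0 -0.0
```

Position is right. I close here with the fingertips about 4.5 mm above the bench.

```bash
python3 -m crank '0 0 0.1 0 0 0 255;0 0 0.1 0 0 0 255;0 0 0.1 0 0 0 255;0 0 0.1 0 0 0 255;0 0 0.1 0 0 0 255;0 0 0.1 0 0 0 255' 25; python3 go.py
```

```text
t: 2.8
position: [601.1, -93.8, 4.8]
tcp_rot: [-3.141, 0.001, 1.832]
contact_force: [-0.2, 0.6, 0.2]
finger_gap: 52.3
t 2.8 P [601.1 -93.8   4.8] rpy [-1.7994e+02  3.0000e-02  1.0497e+02] F [-0.2  0.6  0.2] gap 52.3
```

```bash
python3 -m crank '0 0 0.1 0 0 0 255;0 0 0.1 0 0 0 255;0 0 0.1 0 0 0 255;0 0 0.1 0 0 0 255' 25; python3 go.py 601,-94,170,105 525.2,374.8,170,165.8
```

```text
t: 3.2
position: [601.1, -93.8, 3.7]
tcp_rot: [-3.14, 0.0, 1.832]
contact_force: [-0.5, -0.0, -0.4]
finger_gap: 39.6
t 3.2 P [601.1 -93.8   3.7] rpy [-1.7994e+02  3.0000e-02  1.0497e+02] F [-0.5 -0.  -0.4] gap 39.6
601,-94,170,105 -> -0.02 -0.03 -16.63 -0.1 0.0 -0.0
525.2,374.8,170,165.8 -> 47.23 4.76 -16.65 -0.1 -0.0 -60.8
```

```bash
python3 -m crank '0 0 -5 0 0 0 255;0 0 -10 0 0 0 255;10 1 -14 0 0 -15 255;47.2 4.8 -14 0 0 -60.8 255;47.2 4.8 -14 0 0 -60.8 255;47.2 4.8 -14 0 0 -60.8 255;47.2 4.8 -14 0 0 -60.8 255;47.2 4.8 -14 0 0 -60.8 255;47.2 4.8 -14 0 0 -60.8 255;47.2 4.8 -14 0 0 -60.8 255;47.2 4.8 -14 0 0 -60.8 255;47.2 4.8 -14 0 0 -60.8 255'; python3 go.py 525.2,374.8,130,165.8
```

```text
t: 4.4
position: [524.5, 378.0, 143.7]
tcp_rot: [-3.141, -0.001, 2.895]
contact_force: [0.2, -0.2, -0.1]
finger_gap: 39.6
t 4.4 P [524.5 378.  143.7] rpy [-1.7998e+02 -3.0000e-02  1.6589e+02] F [ 0.2 -0.2 -0.1] gap 39.6
525.2,374.8,130,165.8 -> -0.15 -0.29 1.37 -0.0 -0.0 0.1
```

```bash
python3 -m crank '-0.15 -0.29 4 0 0 0.1 255;-0.15 -0.29 4 0 0 0.1 255;-0.15 -0.29 4 0 0 0.1 255;-0.15 -0.29 4 0 0 0.1 255'; python3 go.py 525.2,374.8,103,165.8; python3 - <<'E'
from rig import r, vision
from h import *
for n in("top","side"):
    c=vision.capture(n); np.savez(n+"1.npz",**c)
    x0,y0=(85,165) if n=="top" else (140,70)
    im=c["color"][y0:y0+75,x0:x0+100,::-1]
    cv2.imwrite(f"pics/{n}1.png",cv2.resize(im,None,fx=8,fy=8,interpolation=cv2.INTER_CUBIC))
E
```

```text
t: 4.8
position: [526.0, 374.4, 105.0]
tcp_rot: [3.141, 0.0, 2.893]
contact_force: [0.2, 0.5, 1.1]
finger_gap: 39.8
t 4.8 P [526.  374.4 105. ] rpy [1.7997e+02 2.0000e-02 1.6574e+02] F [0.2 0.5 1.1] gap 39.8
525.2,374.8,103,165.8 -> 0.08 0.02 0.2 0.0 0.0 -0.1
```

View pics/top1.png

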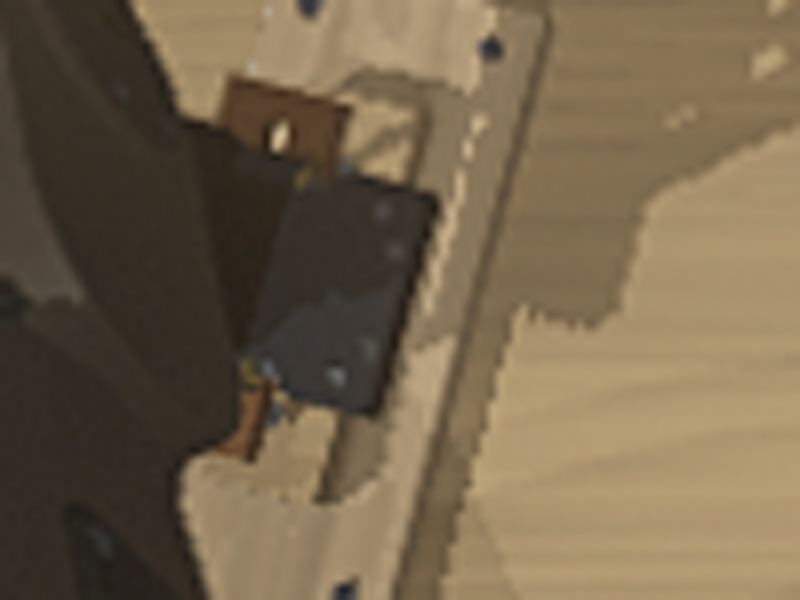

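View pics/side1.png

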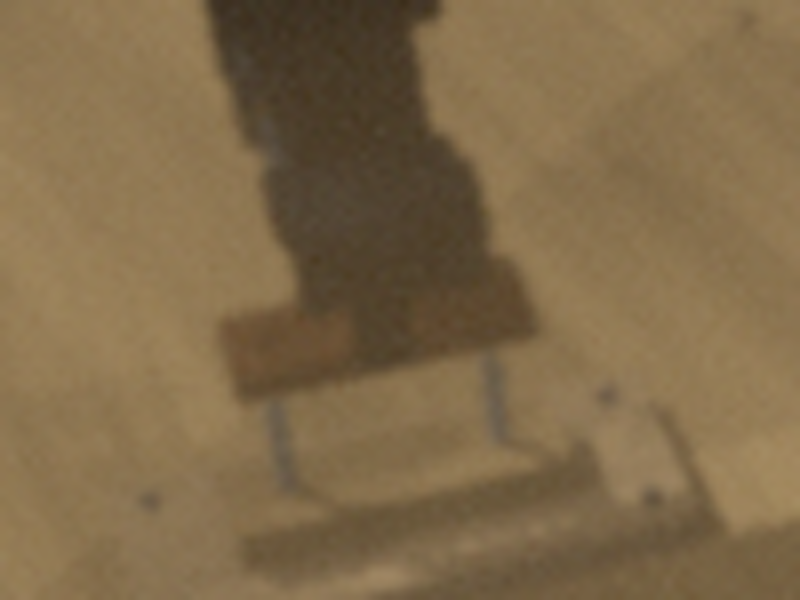

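The top view shows the held lamination's far hole at zoomed pixel (280,135), with its end edge running from (232,75) to (350,105). The side view shows its lower edge from (238,402) to (537,333), above both pins. I compare it with the pins camera by camera.

```bash
python3 - <<'E'
from h import *
zt=105-3.7+12; zb=zt-12
P=np.array([526.0,374.4]); w=np.radians(-14.24)
def px(z,x0,y0): return (np.array(z,float)+.5)/8-.5+[x0,y0]
def loc(p): # in tool-aligned frame about the TCP
    d=p[:,:2]-P; c,s=np.cos(w),np.sin(w); return np.c_[d[:,0]*c+d[:,1]*s,-d[:,0]*s+d[:,1]*c]
T=load("top1.npz");S=load("side1.npz")
t=px([[280,135],[232,75],[350,105],[335,170]],85,165)
print("top hole@top, corners (expect 44,0; 60,+20;60,-20)",loc(pix2plane(T,t,zt)).round(1).tolist(), "hole mid",loc(pix2plane(T,t[:1],zt-6)).round(1))
s=px([[238,402],[537,333]],140,70); print("side bottom corners expect(-60,-20),(60,-20)",loc(pix2plane(S,s,zb)).round(1).tolist())
s=px([[222,322],[513,258]],140,70); print("side upper",loc(pix2plane(S,s,zt)).round(1).tolist())
# depth based
for n,c in(("top",T),("side",S)):
    W=xyz(c); m=(W[...,2]>95)&(W[...,2]<122)
    col=c["color"].astype(int); m&=(col[...,0]-col[...,2]>25)
    q=W[m]; L=loc(q); k=(abs(L)<75).all(1); L=L[k]; print(n,k.sum(),"x",np.percentile(L[:,0],[1,99]).round(1),"y",np.percentile(L[:,1],[1,50,99]).round(1),"z",np.percentile(q[k][:,2],[5,50,95]).round(1))
for n,C in(("top",[526.44,374.63]),("side",[523.41,374.71])): print("jig",n,loc(np.array([C])).round(2))
# image sanity: jig pins in new side img overlay
E
```

```text
top hole@top, corners (expect 44,0; 60,+20;60,-20) [[45.6, -1.9], [60.8, 19.2], [60.5, -21.9], [38.9, -22.9]] hole mid [[46.   0.2]]
side bottom corners expect(-60,-20),(60,-20) [[-60.7, -18.4], [58.2, -17.7]]
side upper [[-58.3, 16.3], [58.4, 16.0]]
top 176 x [-57.9  60.9] y [-21.2 -10.2  20.8] z [104.3 112.9 116.6]
side 332 x [-60.3  56.8] y [-27.7 -12.6  20.3] z [102.  111.5 115.3]
jig top [[0.37 0.33]]
jig side [[-2.59 -0.34]]
```

```bash
python3 -m crank '0.06 0.07 0.8 0 0 0 255;0.06 0.07 1.6 0 0 0 255;0.06 0.07 1.8 0 0 0 255;0.06 0.07 1.8 0 0 0 255;0.06 0.07 1.8 0 0 0 255'; python3 go.py; python3 - <<'E'
from rig import r, vision
from h import *
for n in("top","side"):
    c=vision.capture(n); np.savez(n+"2.npz",**c)
    x0,y0=(85,165) if n=="top" else (160,85)
    im=c["color"][y0:y0+60,x0:x0+80,::-1]
    cv2.imwrite(f"pics/{n}2.png",cv2.resize(im,None,fx=10,fy=10,interpolation=cv2.INTER_CUBIC))
E
```

```text
t: 5.4
position: [525.6, 375.3, 87.1]
tcp_rot: [3.141, 0.001, 2.893]
contact_force: [-0.0, -1.1, 0.1]
finger_gap: 40.0
t 5.4 P [525.6 375.3  87.1] rpy [1.7995e+02 4.0000e-02 1.6573e+02] F [-0.  -1.1  0.1] gap 40.0
```

View pics/top2.png

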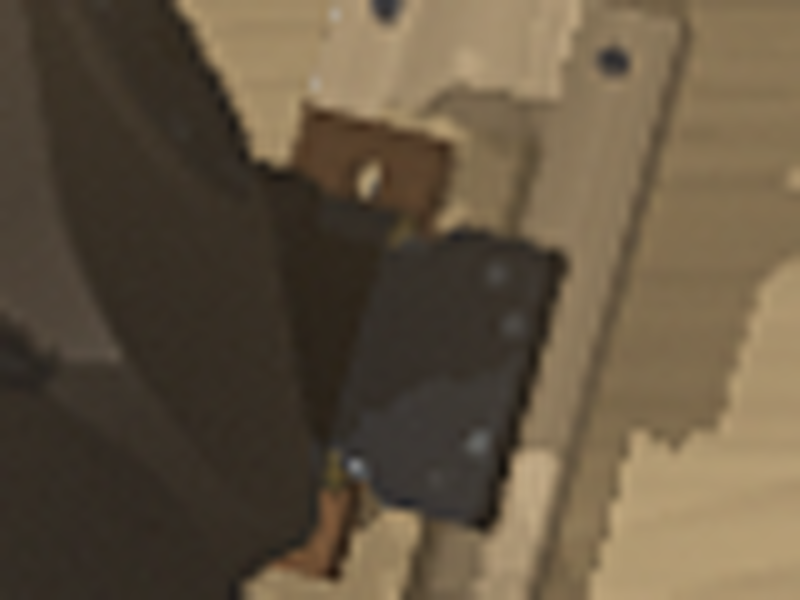

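View pics/side2.png

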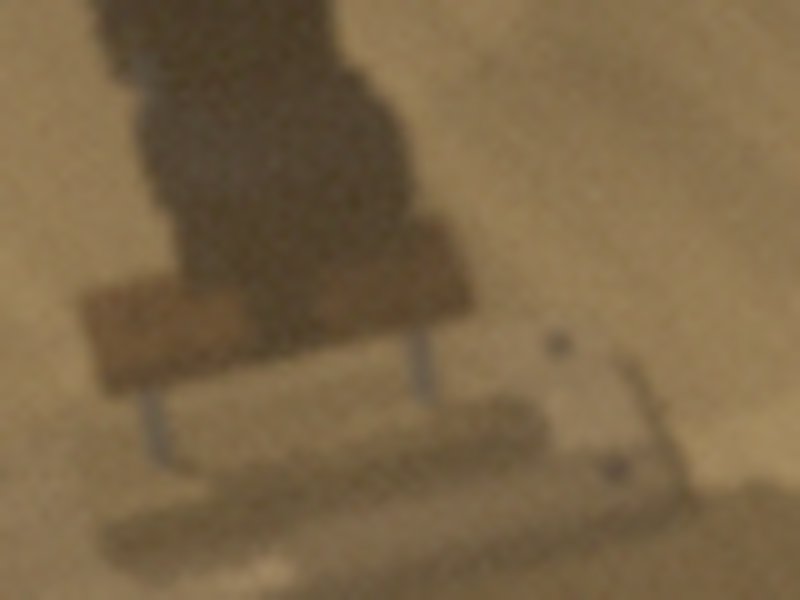

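```bash
python3 - <<'E'
from h import *
for n in("top1.npz","top2.npz"):
    c=load(n); print(c["color"][178:187,116:126].tolist() if 0 else "\n".join(" ".join("%3d,%3d,%3d"%tuple(p) for p in row) for row in c["color"][179:187,117:126]))
T=load("top0.npz")
a=np.radians(-14.24);d=np.array([np.cos(a),np.sin(a)])
C=np.array([526.44,374.63]);print("pin tip far top px",proj(T,[[*(C+44*d),83]]))
# lam in top2
P=np.array([525.6,375.3]); w=a
def loc(p):
    q=p[:,:2]-P; cc,s=np.cos(w),np.sin(w); return np.c_[q[:,0]*cc+q[:,1]*s,-q[:,0]*s+q[:,1]*cc]
t=(np.array([[308,105],[453,143],[368,180]],float)+.5)/10-.5+[85,165]
print(t.round(2),loc(pix2plane(T,t,87.1+8.3)).round(1).tolist())
s=(np.array([[103,395],[473,313],[82,297],[445,215]],float)+.5)/10-.5+[160,85]
S=load("side0.npz"); print(loc(pix2plane(S,s[:2],83.4)).round(1).tolist(),loc(pix2plane(S,s[2:],95.4)).round(1).tolist())
for n,C in(("top",[526.44,374.63]),("side",[523.41,374.71])): print("jig",n,loc(np.array([C])).round(2))
E
```

```text
89, 67, 46  85, 63, 42  81, 58, 39  83, 61, 40  88, 64, 44  89, 66, 44  88, 66, 43  87, 65, 44  87, 65, 43
 84, 62, 42  69, 51, 34  90, 73, 53 134,115, 86  83, 61, 40  88, 64, 44  89, 66, 45  89, 66, 44  90, 68, 45
 79, 58, 38  55, 40, 25 157,135,104 192,171,134  76, 53, 33  86, 63, 42  88, 65, 44  93, 68, 46  89, 66, 44
 76, 57, 40  55, 39, 24 195,171,136 174,152,118  76, 54, 34  85, 64, 43  89, 66, 46  93, 68, 46  87, 66, 44
 62, 50, 36  58, 43, 31 166,143,111 117, 94, 68  78, 56, 36  88, 65, 43  87, 64, 42  88, 67, 45  87, 66, 45
 50, 45, 38  46, 41, 34  46, 39, 31  60, 48, 35  62, 50, 36  72, 55, 39  75, 56, 39  82, 61, 40  86, 64, 42
 53, 45, 39  51, 46, 38  52, 46, 39  50, 45, 37  50, 45, 40  49, 43, 34  67, 57, 38  70, 55, 38  76, 57, 37
 51, 45, 36  53, 47, 39  54, 48, 38  53, 46, 39  53, 47, 38  76, 64, 42  86, 73, 44  66, 56, 37  77, 58, 41
 90, 66, 46  89, 66, 45  89, 66, 45  89, 66, 44  88, 65, 43  87, 65, 44  85, 63, 42  84, 62, 41  85, 64, 43
 88, 66, 45  88, 66, 44  90, 67, 45  85, 63, 41  84, 62, 42  84, 62, 42  87, 65, 42  88, 65, 42  88, 66, 44
 88, 65, 44  87, 64, 
[... 180 characters left out ...]
43  88, 66, 45
 80, 60, 42  86, 65, 45  77, 57, 38  90, 71, 49 170,149,111 111,100, 82  81, 58, 37  85, 64, 42  88, 66, 45
 59, 49, 37  66, 52, 38  68, 52, 37  67, 53, 37 129,112, 85  80, 66, 53  85, 62, 40  87, 63, 42  89, 66, 43
 50, 44, 36  50, 46, 38  49, 43, 37  50, 44, 35  56, 45, 34  63, 50, 36  72, 55, 39  75, 57, 39  83, 61, 42
 52, 45, 39  52, 47, 39  51, 46, 38  51, 45, 38  51, 45, 38  50, 45, 38  50, 44, 38  55, 46, 35  71, 58, 39
pin tip far top px [[122.2993692 183.3161234]]
[[115.35 175.05]
 [129.85 178.85]
 [121.35 182.55]] [[61.0, 19.7], [60.4, -21.4], [45.6, -1.8]]
[[-61.0, -18.0], [57.6, -19.2]] [[-59.0, 16.2], [58.9, 16.6]]
jig top [[ 0.98 -0.44]]
jig side [[-1.98 -1.11]]
```

```bash
python3 -m crank '0.04 0.03 0 0 0 0 255;0.04 0.03 0.1 0 0 0 255;0.04 0.03 0.2 0 0 0 255;0.04 0.03 0.3 0 0 0 255;0.04 0.03 0.3 0 0 0 255'; python3 go.py; python3 -c "
from rig import r;s=r.get_state();print(s['contact_force'],s['wrist_torque'])"
```

```text
t: 6.0
position: [525.3, 375.7, 84.1]
tcp_rot: [3.141, 0.001, 2.893]
contact_force: [-0.2, -0.5, -0.6]
finger_gap: 39.7
t 6.0 P [525.3 375.7  84.1] rpy [1.7995e+02 4.0000e-02 1.6573e+02] F [-0.2 -0.5 -0.6] gap 39.7
[-0.2437663  -0.49257048 -0.57139141] [-0.03675199 -0.01253769  0.00151474]
```

```bash
python3 -m crank '0 0 0.1 0 0 0 255;0 0 0.2 0 0 0 255;0 0 0.3 0 0 0 255;0 0 0.4 0 0 0 255;0 0 0.4 0 0 0 255'; python3 -c "
from rig import r;s=r.get_state();print(s['contact_force'],s['wrist_torque'])"
```

```text
t: 6.5
position: [525.2, 375.6, 79.8]
tcp_rot: [3.141, 0.0, 2.893]
contact_force: [0.8, -1.4, -0.3]
finger_gap: 39.7
[ 0.83575319 -1.37709882 -0.33559967] [-0.01541222  0.01682363  0.03896707]
```

```bash
python3 -m crank '0 0 0.3 0 0 0 255;0 0 0.6 0 0 0 255;0 0 0.9 0 0 0 255;0 0 0.9 0 0 0 255'; python3 -c "
from rig import r
for i in range(3): s=r.get_state();print(s['contact_force'],s['wrist_torque'])"
```

```text
t: 6.9
position: [525.1, 375.6, 70.3]
tcp_rot: [3.141, 0.0, 2.893]
contact_force: [-0.3, 0.3, -0.4]
finger_gap: 39.8
[-0.25797234  0.2618822  -0.38922698] [-0.0049793   0.06092173  0.01118614]
[-0.25797234  0.2618822  -0.38922698] [-0.0049793   0.06092173  0.01118614]
[-0.25797234  0.2618822  -0.38922698] [-0.0049793   0.06092173  0.01118614]
```

Past the noses with no force, so the lamination is threaded. I go on down.

```bash
python3 -m crank '0 0 0.5 0 0 0 255;0 0 1.0 0 0 0 255;0 0 1.5 0 0 0 255;0 0 2.0 0 0 0 255;0 0 2.4 0 0 0 255;0 0 2.65 0 0 0 255;0 0 2.75 0 0 0 255;0 0 2.75 0 0 0 255'; python3 -c "
from rig import r
for i in range(1): s=r.get_state();print(s['contact_force'],s['wrist_torque'])"
```

```text
t: 7.7
position: [525.1, 375.6, 42.7]
tcp_rot: [3.141, -0.0, 2.893]
contact_force: [0.8, -1.2, -0.2]
finger_gap: 39.4
[ 0.80573227 -1.16495668 -0.20202515] [-0.01514373  0.02873292  0.02405597]
```

```bash
python3 -m crank '0 0 0.08 0 0 0 255;0 0 0.08 0 0 0 0;0 0 0.08 0 0 0 0;0 0 0.08 0 0 0 0;0 0 0.08 0 0 0 0;0 0 -3 0 0 0 0;0 0 -7 0 0 0 0;0 0 -10 0 0 0 0;0 0 -10 0 0 0 0'; python3 go.py 466.7,-103,142,78.6  466.7,-103,60,78.6
```

```text
t: 8.6
position: [526.6, 376.5, 147.1]
tcp_rot: [3.137, 0.005, 2.893]
contact_force: [0.2, 0.9, 0.7]
finger_gap: 93.7
t 8.6 P [526.6 376.5 147.1] rpy [179.71   0.29 165.74] F [0.2 0.9 0.7] gap 93.7
466.7,-103,142,78.6 -> -6.01 -47.95 0.3 0.4 0.0 87.1
466.7,-103,60,78.6 -> -5.97 -47.99 8.5 0.4 0.0 87.1
```

```bash
python3 -m crank '-6 -48 0.3 0 0 87.1 0;-6 -48 0.3 0 0 87.1 0;-6 -48 0.3 0 0 87.1 0;-6 -48 0.3 0 0 87.1 0;-6 -48 0.3 0 0 87.1 0;-6 -48 0.3 0 0 87.1 0;-6 -48 0.3 0 0 87.1 0;-6 -48 0.3 0 0 87.1 0;-6 -48 0.3 0 0 87.1 0;-6 -48 3 0 0 87.1 0;-6 -48 6 0 0 87.1 0;-6 -48 8 0 0 87.1 0'; python3 go.py 466.7,-103,4,78.6; python3 - <<'E'
from rig import r, vision
from h import *
for n in("top","side"):
    c=vision.capture(n); np.savez(n+"3.npz",**c); W=xyz(c); z=W[...,2]
    m=(abs(W[...,0]-525)<90)&(abs(W[...,1]-375)<90)&(z>43)&(z<56)
    q=W[m]; print(n,m.sum(),"lam top z",np.percentile(q[:,2],[5,50,95]),cv2.minAreaRect(q[:,:2].astype(np.float32)))
    x0,y0=(85,165) if n=="top" else (150,85)
    im=c["color"][y0:y0+75,x0:x0+100,::-1]
    cv2.imwrite(f"pics/{n}3.png",cv2.resize(im,None,fx=8,fy=8,interpolation=cv2.INTER_CUBIC))
E
```

```text
t: 9.8
position: [466.0, -104.2, 63.1]
tcp_rot: [3.138, -0.005, 1.369]
contact_force: [0.8, -0.4, 0.5]
finger_gap: 94.8
t 9.8 P [ 466.  -104.2   63.1] rpy [179.79  -0.29  78.44] F [ 0.8 -0.4  0.5] gap 94.8
466.7,-103,4,78.6 -> 0.1 0.02 5.91 0.2 -0.3 -0.2
top 632 lam top z [45.85832792 50.07344091 53.75525434] ((527.6053466796875, 374.5796813964844), (43.98979949951172, 121.34534454345703), 76.44760131835938)
side 110 lam top z [44.36598425 47.79545809 51.5614572 ] ((486.9958801269531, 385.728759765625), (44.418392181396484, 43.07349395751953), 77.45099639892578)
```

View pics/top3.png

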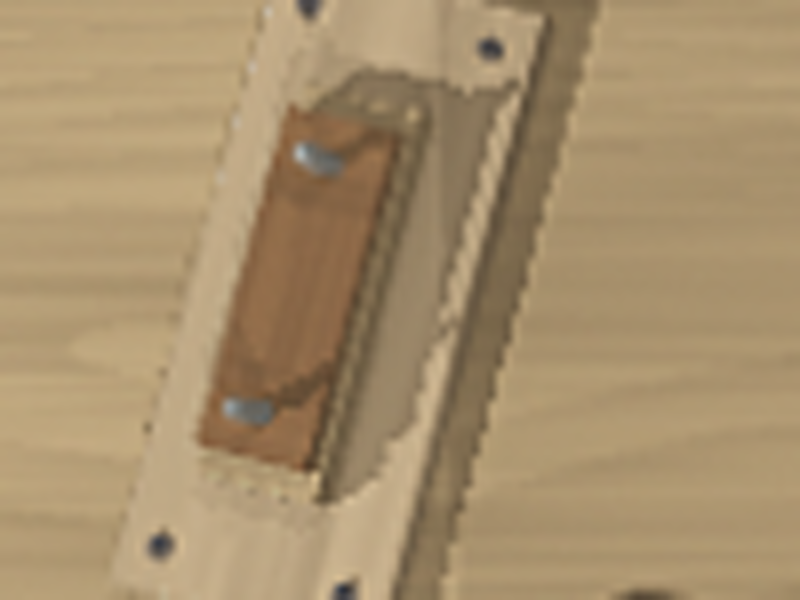

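View pics/side3.png

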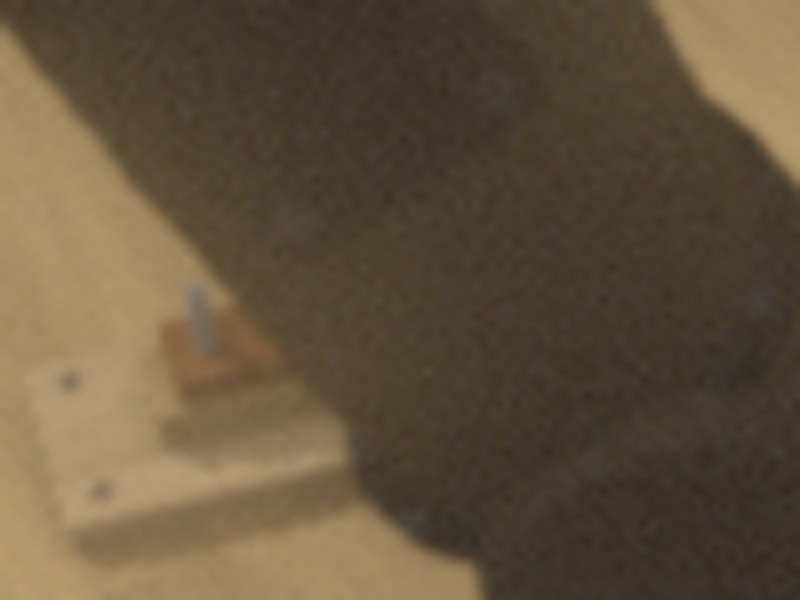

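The top view shows the first lamination flat on the caul, its top at z = 50, with both pins through it at zoomed (318,155) and (248,408). Now the second one.

```bash
python3 go.py 466.7,-102.7,4.5,78.6; python3 -m crank '0.13 0.02 2 0.2 -0.3 -0.2 0;0.13 0.02 4 0.2 -0.3 -0.2 0;0.13 0.02 5.5 0.2 -0.3 -0.2 0;0.13 0.02 5.9 0.2 -0.3 -0.2 0;0.13 0.02 5.9 0.2 -0.3 -0.2 0;0.13 0.02 5.9 0.2 -0.3 -0.2 0'; python3 go.py 466.7,-102.7,4,78.6
```

```text
t 9.9 P [ 465.5 -103.1   62.7] rpy [179.97  -0.32  78.59] F [-0.6  0.   0.1] gap 95.1
466.7,-102.7,4.5,78.6 -> 0.03 0.11 5.82 0.0 -0.3 -0.0
t: 10.5
position: [466.4, -101.5, 4.5]
tcp_rot: [-3.14, -0.0, 1.376]
contact_force: [0.6, 0.1, 1.1]
finger_gap: 95.1
t 10.5 P [ 466.4 -101.5    4.5] rpy [-1.7988e+02 -1.0000e-02  7.8810e+01] F [0.6 0.1 1.1] gap 95.1
466.7,-102.7,4,78.6 -> -0.11 0.05 0.05 -0.1 -0.0 0.2
```

```bash
python3 -m crank '-0.11 0.05 0.05 -0.1 0 0.2 0;-0.11 0.05 0.05 -0.1 0 0.2 255;-0.11 0.05 0.05 -0.1 0 0.2 255;-0.11 0.05 0.05 -0.1 0 0.2 255;-0.11 0.05 0.05 -0.1 0 0.2 255;-0.11 0.05 0.05 -0.1 0 0.2 255;-0.11 0.05 0.05 -0.1 0 0.2 255;-0.11 0.05 0.05 -0.1 0 0.2 255;-0.11 0.05 0.05 -0.1 0 0.2 255;-0.11 0.05 0.05 -0.1 0 0.2 255;-0.11 0.05 0.05 -0.1 0 0.2 255' 25; python3 go.py 525.1,375.6,140,165.75
```

```text
t: 11.6
position: [466.7, -102.7, 4.0]
tcp_rot: [-3.141, -0.0, 1.372]
contact_force: [0.5, 0.4, 0.5]
finger_gap: 39.8
t 11.6 P [ 466.7 -102.7    4. ] rpy [-1.7998e+02 -1.0000e-02  7.8610e+01] F [0.5 0.4 0.5] gap 39.8
525.1,375.6,140,165.75 -> 48.05 -3.73 -13.59 -0.0 -0.0 -87.1
```

```bash
python3 -m crank '0 0 -5 0 0 0 255;0 0 -10 0 0 0 255;10 -1 -13.6 0 0 -15 255;48.05 -3.7 -13.6 0 0 -87.1 255;48.05 -3.7 -13.6 0 0 -87.1 255;48.05 -3.7 -13.6 0 0 -87.1 255;48.05 -3.7 -13.6 0 0 -87.1 255;48.05 -3.7 -13.6 0 0 -87.1 255;48.05 -3.7 -13.6 0 0 -87.1 255;48.05 -3.7 -13.6 0 0 -87.1 255;48.05 -3.7 -13.6 0 0 -87.1 255;48.05 -3.7 -13.6 0 0 -87.1 255';python3 -m crank '0 0 0 0 0 0 255'; python3 go.py 525.1,375.6,88,165.74
```

```text
t: 12.8
position: [525.0, 378.6, 140.0]
tcp_rot: [3.141, -0.0, 2.88]
contact_force: [0.7, -1.3, -0.1]
finger_gap: 40.1
t: 12.9
position: [524.7, 382.3, 139.7]
tcp_rot: [3.14, 0.0, 2.888]
contact_force: [-0.7, -0.6, 0.2]
finger_gap: 39.6
t 12.9 P [524.7 382.3 139.7] rpy [1.7992e+02 1.0000e-02 1.6545e+02] F [-0.7 -0.6  0.2] gap 39.6
525.1,375.6,88,165.74 -> -0.2 -0.65 5.17 0.1 0.0 -0.3
```

```bash
python3 -m crank '-0.2 -0.65 1.5 0.1 0 -0.3 255;-0.2 -0.65 3 0.1 0 -0.3 255;-0.2 -0.65 4.3 0.1 0 -0.3 255;-0.2 -0.65 5.15 0.1 0 -0.3 255;-0.2 -0.65 5.15 0.1 0 -0.3 255;-0.2 -0.65 5.15 0.1 0 -0.3 255'; python3 go.py 525.1,375.6,85,165.74
python3 - <<'E'
from rig import r, vision
from h import *
for n in("top","side"):
    c=vision.capture(n); np.savez(n+"4.npz",**c)
    x0,y0=(85,165) if n=="top" else (160,85)
    im=c["color"][y0:y0+60,x0:x0+80,::-1]
    cv2.imwrite(f"pics/{n}4.png",cv2.resize(im,None,fx=10,fy=10,interpolation=cv2.INTER_CUBIC))
E
```

```text
t: 13.5
position: [525.3, 375.4, 88.3]
tcp_rot: [-3.141, 0.0, 2.892]
contact_force: [0.2, 0.0, -0.9]
finger_gap: 39.7
t 13.5 P [525.3 375.4  88.3] rpy [-1.7998e+02  1.0000e-02  1.6571e+02] F [ 0.2  0.  -0.9] gap 39.7
525.1,375.6,85,165.74 -> 0.02 0.01 0.33 -0.0 0.0 -0.0
```

View pics/top4.png

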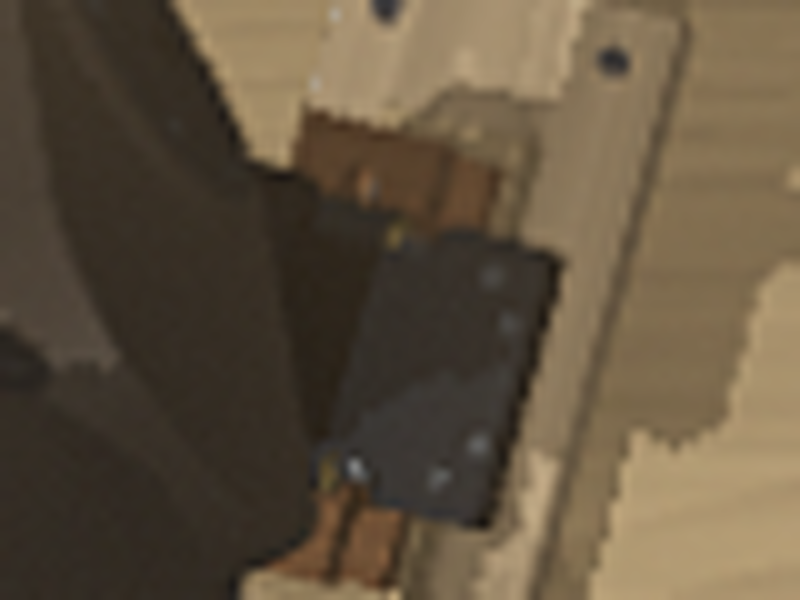

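View pics/side4.png

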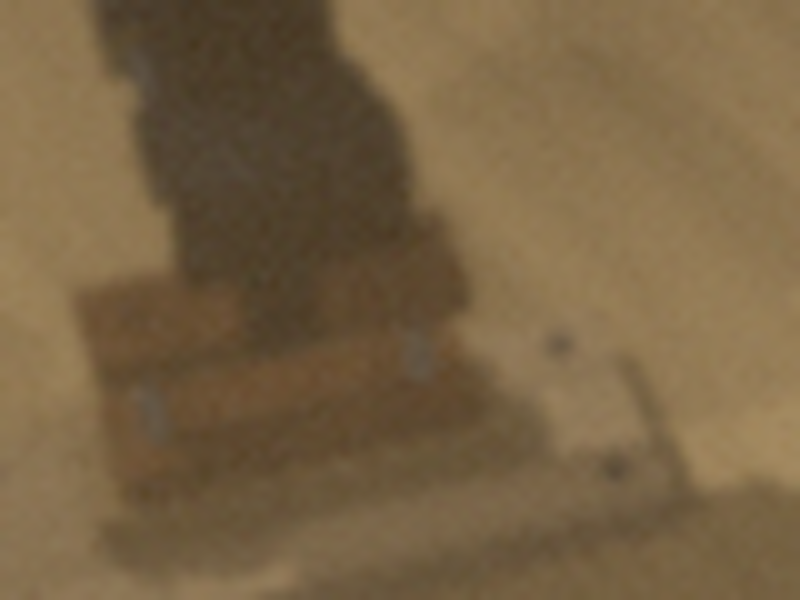

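```bash
python3 -m crank '0.02 0.01 0.1 0 0 0 255;0.02 0.01 0.2 0 0 0 255;0.02 0.01 0.3 0 0 0 255;0.02 0.01 0.4 0 0 0 255;0.02 0.01 0.5 0 0 0 255;0.02 0.01 0.5 0 0 0 255'; python3 -c "
from rig import r;s=r.get_state();print(s['contact_force'],s['wrist_torque'])"
```

```text
t: 14.2
position: [525.2, 375.8, 83.6]
tcp_rot: [3.141, 0.001, 2.893]
contact_force: [0.5, -0.5, -0.4]
finger_gap: 39.6
[ 0.48048382 -0.49851421 -0.36806789] [ 0.03142351 -0.00245529  0.01666802]
```

```bash
python3 -m crank '0 0 0.1 0 0 0 255;0 0 0.2 0 0 0 255;0 0 0.3 0 0 0 255;0 0 0.4 0 0 0 255;0 0 0.5 0 0 0 255;0 0 0.5 0 0 0 255'; python3 -c "
from rig import r;s=r.get_state();print(s['contact_force'],s['wrist_torque'])"
```

```text
t: 14.8
position: [525.2, 375.6, 78.5]
tcp_rot: [-3.141, 0.001, 2.893]
contact_force: [0.8, -2.4, -0.1]
finger_gap: 39.7
[ 0.81797075 -2.3628367  -0.10930342] [-0.54582913 -0.21248866  0.10654374]
```

```bash
python3 -m crank '0 -0.03 0 0 0 0 255;0 -0.03 0.2 0 0 0 255;0 -0.03 0.4 0 0 0 255;0 -0.03 0.4 0 0 0 255'; python3 -c "
from rig import r;s=r.get_state();print(s['contact_force'],s['wrist_torque'])"
```

```text
t: 15.2
position: [525.0, 375.3, 74.1]
tcp_rot: [-3.141, 0.0, 2.893]
contact_force: [0.6, 0.2, -0.2]
finger_gap: 39.9
[ 0.60901513  0.18319206 -0.19155447] [-0.25555199 -0.18168581  0.08976338]
```

```bash
python3 -m crank '0 -0.01 0.5 0 0 0 255;0 -0.01 1 0 0 0 255;0 -0.01 1.5 0 0 0 255;0 -0.01 1.8 0 0 0 255;0 -0.01 1.95 0 0 0 255;0 -0.01 1.95 0 0 0 255'; python3 -c "
from rig import r;s=r.get_state();print(s['contact_force'],s['wrist_torque'])"
```

```text
t: 15.8
position: [525.0, 375.1, 54.3]
tcp_rot: [-3.141, 0.0, 2.893]
contact_force: [0.6, -0.9, -1.1]
finger_gap: 39.6
[ 0.57291883 -0.86957676 -1.14050133] [-0.15778497 -0.13489727  0.03745386]
```

```bash
python3 -m crank '0 0 0 0 0 0 0;0 0 0 0 0 0 0;0 0 0 0 0 0 0;0 0 0 0 0 0 0;0 0 -3 0 0 0 0;0 0 -7 0 0 0 0;0 0 -9 0 0 0 0;0 0 -9 0 0 0 0'; python3 go.py 602.7,111.5,130,96.3
```

```text
t: 16.6
position: [526.0, 375.9, 147.6]
tcp_rot: [3.139, 0.004, 2.893]
contact_force: [-0.4, -0.0, -0.3]
finger_gap: 93.7
t 16.6 P [526.  375.9 147.6] rpy [179.82   0.23 165.74] F [-0.4 -0.  -0.3] gap 93.7
602.7,111.5,130,96.3 -> -13.94 -23.74 1.74 0.3 0.1 69.4
```

```bash
python3 -m crank '-14 -23.7 2 0 0 69.4 0;-14 -23.7 2 0 0 69.4 0;-14 -23.7 2 0 0 69.4 0;-14 -23.7 2 0 0 69.4 0;-14 -23.7 2 0 0 69.4 0;-14 -23.7 2 0 0 69.4 0;-14 -23.7 6 0 0 69.4 0;-14 -23.7 9 0 0 69.4 0;-14 -23.7 9 0 0 69.4 0;-14 -23.7 9 0 0 69.4 0'; python3 go.py 602.7,111.5,3,96.3; python3 - <<'E'
from rig import r, vision
from h import *
for n in("top","side"):
    c=vision.capture(n); np.savez(n+"5.npz",**c); W=xyz(c); z=W[...,2]
    m=(abs(W[...,0]-525)<90)&(abs(W[...,1]-375)<90)&(z>54)&(z<68)
    q=W[m]; print(n,m.sum(),"lam top z",np.percentile(q[:,2],[5,50,95]),cv2.minAreaRect(q[:,:2].astype(np.float32)))
    x0,y0=(85,165) if n=="top" else (150,85)
    im=c["color"][y0:y0+75,x0:x0+100,::-1]
    cv2.imwrite(f"pics/{n}5.png",cv2.resize(im,None,fx=8,fy=8,interpolation=cv2.INTER_CUBIC))
E
```

```text
t: 17.6
position: [603.4, 112.0, 57.1]
tcp_rot: [3.138, -0.002, 1.685]
contact_force: [0.2, -0.8, 1.1]
finger_gap: 95.1
t 17.6 P [603.4 112.   57.1] rpy [ 1.7982e+02 -9.0000e-02  9.6560e+01] F [ 0.2 -0.8  1.1] gap 95.1
602.7,111.5,3,96.3 -> -0.05 -0.1 5.41 0.2 -0.1 0.3
top 663 lam top z [58.18175977 62.25066144 65.79894733] ((525.5812377929688, 375.11529541015625), (43.74384689331055, 119.00949096679688), 74.87786102294922)
side 348 lam top z [55.33993052 60.0276739  62.85713442] ((523.1592407226562, 375.70135498046875), (45.776466369628906, 118.62545776367188), 76.63518524169922)
```

View pics/top5.png

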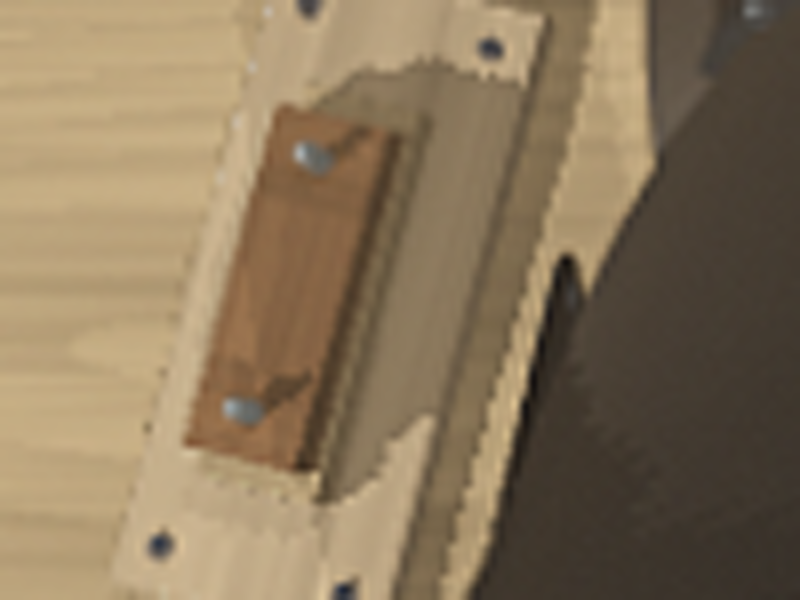

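View pics/side5.png

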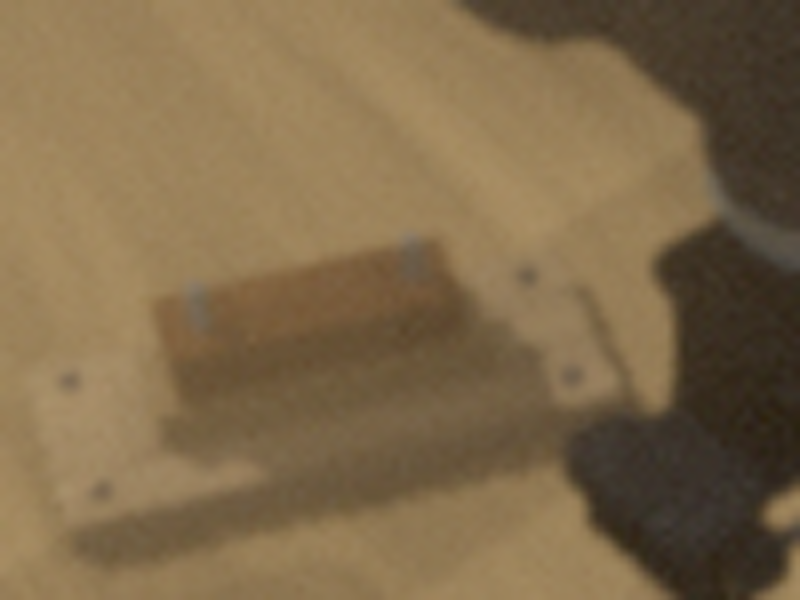

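Stack check: lamination top at z = 62 (38 + 24), square on the caul, with both pin noses showing. Now the undersized one.

```bash
python3 -m crank '-0.05 -0.1 2 0.2 0 0.3 0;-0.05 -0.1 4 0.2 0 0.3 0;-0.05 -0.1 5.2 0.2 0 0.3 0;-0.05 -0.1 5.4 0.2 0 0.3 255;-0.05 -0.1 5.4 0.2 0 0.3 255;-0.05 -0.1 5.4 0.2 0 0.3 255;-0.05 -0.1 5.4 0.2 0 0.3 255;-0.05 -0.1 5.4 0.2 0 0.3 255;-0.05 -0.1 5.4 0.2 0 0.3 255;-0.05 -0.1 5.4 0.2 0 0.3 255;-0.05 -0.1 5.4 0.2 0 0.3 255;-0.05 -0.1 5.4 0.2 0 0.3 255' 25; python3 -m crank '0 0 0 0 0 0 255;0 0 0 0 0 0 255'; python3 go.py 602.7,111.5,160,96 558.3,-384.1,160,73.4
```

```text
t: 18.9
position: [603.7, 111.7, 4.7]
tcp_rot: [3.139, -0.001, 1.68]
contact_force: [0.2, 1.0, 0.5]
finger_gap: 33.7
t: 19.1
position: [603.7, 111.7, 4.7]
tcp_rot: [3.139, -0.001, 1.68]
contact_force: [-0.4, 0.5, 0.0]
finger_gap: 34.0
t 19.1 P [603.7 111.7   4.7] rpy [ 1.7983e+02 -8.0000e-02  9.6260e+01] F [-0.4  0.5  0. ] gap 34.0
602.7,111.5,160,96 -> 0.01 -0.06 -15.53 0.2 -0.1 0.3
558.3,-384.1,160,73.4 -> -48.77 -9.87 -15.63 0.1 -0.1 22.9
```

The gap of 34 mm confirms this is the undersized one. Off to the box.

```bash
python3 -m crank '0 0 -5 0 0 0 255;0 0 -10 0 0 0 255;-5 -1 -15.6 0 0 5 255;-48.8 -9.9 -15.6 0 0 22.9 255;-48.8 -9.9 -15.6 0 0 22.9 255;-48.8 -9.9 -15.6 0 0 22.9 255;-48.8 -9.9 -15.6 0 0 22.9 255;-48.8 -9.9 -15.6 0 0 22.9 255;-48.8 -9.9 -15.6 0 0 22.9 255;-48.8 -9.9 -15.6 0 0 22.9 255;-48.8 -9.9 -15.6 0 0 22.9 255;-48.8 -9.9 -15.6 0 0 22.9 255';python3 -m crank '-2 0 0 0 0 0 255;-2 0 0 0 0 0 255'; python3 go.py 558.3,-384.1,22,73.4
```

```text
t: 20.3
position: [558.7, -371.9, 159.2]
tcp_rot: [3.14, -0.003, 1.28]
contact_force: [0.9, -0.3, -0.9]
finger_gap: 34.0
t: 20.5
position: [551.7, -394.1, 158.5]
tcp_rot: [3.14, -0.002, 1.277]
contact_force: [-0.7, 0.9, 0.0]
finger_gap: 33.5
t 20.5 P [ 551.7 -394.1  158.5] rpy [ 1.799e+02 -1.300e-01  7.314e+01] F [-0.7  0.9  0. ] gap 33.5
558.3,-384.1,22,73.4 -> 1.12 0.32 13.66 0.1 -0.1 -0.3
```

```bash
python3 -m crank '1.1 0.32 0 0 0 -0.3 255;1.1 0.32 3 0 0 -0.3 255;1.1 0.32 6 0 0 -0.3 255;1.1 0.32 9 0 0 -0.3 255;1.1 0.32 12 0 0 -0.3 255;1.1 0.32 13.3 0 0 -0.3 255;1.1 0.32 13.6 0 0 -0.3 255;1.1 0.32 13.6 0 0 -0.3 255'; python3 go.py
```

```text
t: 21.3
position: [558.9, -383.7, 23.2]
tcp_rot: [3.139, -0.002, 1.283]
contact_force: [0.8, 0.4, -0.4]
finger_gap: 33.5
t 21.3 P [ 558.9 -383.7   23.2] rpy [ 1.7988e+02 -1.3000e-01  7.3490e+01] F [ 0.8  0.4 -0.4] gap 33.5
```

```bash
python3 -m crank '0 0 0.3 0 0 0 255;0 0 0.6 0 0 0 255;0 0 0.6 0 0 0 110;0 0 0.6 0 0 0 110;0 0 0.6 0 0 0 110;0 0 0.6 0 0 0 110;0 0 -4 0 0 0 110;0 0 -9 0 0 0 110;0 0 -13 0 0 0 110;0 0 -13 0 0 0 110'; python3 go.py 466.5,88.3,150,105.9  466.5,88.3,60,105.9; python3 - <<'E'
from rig import r, vision
from h import *
c=vision.capture("top"); np.savez("top6.npz",**c)
cv2.imwrite("pics/top6.png",cv2.resize(c["color"][130:280,190:470,::-1],None,fx=2.8,fy=2.8,interpolation=cv2.INTER_CUBIC))
E
```

```text
t: 22.3
position: [560.3, -385.3, 159.5]
tcp_rot: [3.131, 0.002, 1.283]
contact_force: [0.3, 1.1, 0.2]
finger_gap: 54.0
t 22.3 P [ 560.3 -385.3  159.5] rpy [1.7938e+02 9.0000e-02 7.3500e+01] F [0.3 1.1 0.2] gap 54.0
466.5,88.3,150,105.9 -> 42.74 -22.46 0.64 0.6 0.3 -32.4
466.5,88.3,60,105.9 -> 42.76 -22.55 9.64 0.6 0.3 -32.4
```

View pics/top6.png

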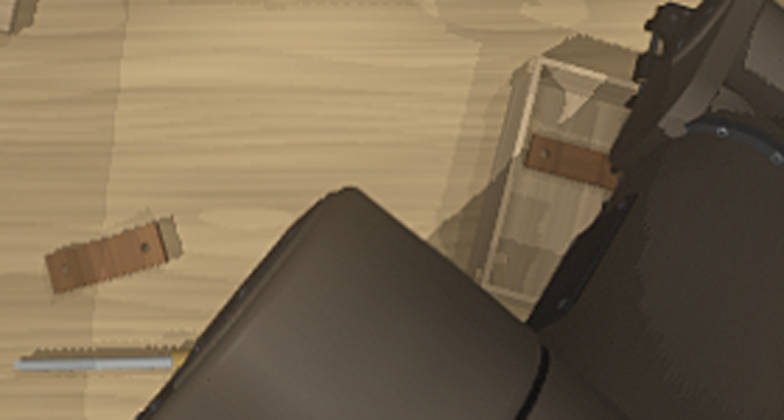

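The undersized one lies flat in the box, at picture (570,160). Now the warped one at (105,258), which has not moved.

```bash
python3 -m crank '42.75 -22.5 0.6 0.6 0.3 -32.4 0;42.75 -22.5 0.6 0.6 0.3 -32.4 0;42.75 -22.5 0.6 0.6 0.3 -32.4 0;42.75 -22.5 0.6 0.6 0.3 -32.4 0;42.75 -22.5 0.6 0.6 0.3 -32.4 0;42.75 -22.5 0.6 0.6 0.3 -32.4 0;42.75 -22.5 0.6 0.6 0.3 -32.4 0;42.75 -22.5 0.6 0.6 0.3 -32.4 0;42.75 -22.5 0.6 0.6 0.3 -32.4 0;42.75 -22.5 0.6 0.6 0.3 -32.4 0;42.75 -22.5 4 0.6 0.3 -32.4 0;42.75 -22.5 8 0.6 0.3 -32.4 0'; python3 -m crank '0 0 0 0 0 0 0;0 0 0 0 0 0 0'; python3 go.py 466.5,88.3,60,106  466.5,88.3,4.5,106
```

```text
t: 23.55
position: [465.6, 90.3, 74.1]
tcp_rot: [-3.141, -0.004, 1.851]
contact_force: [0.5, -0.2, -1.2]
finger_gap: 95.5
t: 23.75
position: [465.0, 90.3, 73.8]
tcp_rot: [-3.139, -0.004, 1.851]
contact_force: [-0.1, -0.2, -0.1]
finger_gap: 95.2
t 23.75 P [465.   90.3  73.8] rpy [-179.83   -0.25  106.03] F [-0.1 -0.2 -0.1] gap 95.2
466.5,88.3,60,106 -> -0.24 0.09 1.38 -0.2 -0.2 0.0
466.5,88.3,4.5,106 -> -0.27 0.11 6.93 -0.2 -0.2 0.0
```

```bash
python3 -m crank '-0.25 0.1 2 -0.2 -0.2 0 0;-0.25 0.1 4.5 -0.2 -0.2 0 0;-0.25 0.1 6.3 -0.2 -0.2 0 0;-0.25 0.1 6.9 -0.2 -0.2 0 0;-0.25 0.1 6.9 -0.2 -0.2 0 255;-0.25 0.1 6.9 -0.2 -0.2 0 255;-0.25 0.1 6.9 -0.2 -0.2 0 255;-0.25 0.1 6.9 -0.2 -0.2 0 255;-0.25 0.1 6.9 -0.2 -0.2 0 255;-0.25 0.1 6.9 -0.2 -0.2 0 255;-0.25 0.1 6.9 -0.2 -0.2 0 255;-0.25 0.1 6.9 -0.2 -0.2 0 255' 25; python3 -m crank '0 0 0 0 0 0 255;0 0 0 0 0 0 255;0 0 0 0 0 0 255'; python3 go.py 481.7,-361.3,160,73.4
```

```text
t: 24.95
position: [466.4, 88.4, 4.7]
tcp_rot: [3.141, -0.001, 1.851]
contact_force: [-0.0, 0.1, 1.7]
finger_gap: 39.7
t: 25.25
position: [466.4, 88.4, 4.8]
tcp_rot: [3.141, -0.001, 1.851]
contact_force: [-1.0, -0.1, 0.7]
finger_gap: 39.8
t 25.25 P [466.4  88.4   4.8] rpy [ 1.7997e+02 -5.0000e-02  1.0603e+02] F [-1.  -0.1  0.7] gap 39.8
481.7,-361.3,160,73.4 -> -43.63 -10.94 -15.56 0.0 -0.1 32.6
```

```bash
python3 -m crank '0 0 -5 0 0 0 255;0 0 -10 0 0 0 255;-5 -1 -15.6 0 0 5 255;-43.6 -10.9 -15.6 0 0 32.6 255;-43.6 -10.9 -15.6 0 0 32.6 255;-43.6 -10.9 -15.6 0 0 32.6 255;-43.6 -10.9 -15.6 0 0 32.6 255;-43.6 -10.9 -15.6 0 0 32.6 255;-43.6 -10.9 -15.6 0 0 32.6 255;-43.6 -10.9 -15.6 0 0 32.6 255;-43.6 -10.9 -15.6 0 0 32.6 255;-43.6 -10.9 -15.6 0 0 32.6 255';python3 -m crank '0 0 0 0 0 0 255;0 0 0 0 0 0 255'; python3 go.py 481.7,-361.3,19,73.4
```

```text
t: 26.45
position: [481.6, -365.0, 160.1]
tcp_rot: [3.141, -0.0, 1.279]
contact_force: [0.4, -0.4, 0.5]
finger_gap: 39.8
t: 26.65
position: [481.2, -364.2, 159.6]
tcp_rot: [-3.141, -0.001, 1.278]
contact_force: [-0.8, 0.2, -0.5]
finger_gap: 40.0
t 26.65 P [ 481.2 -364.2  159.6] rpy [-1.7997e+02 -5.0000e-02  7.3240e+01] F [-0.8  0.2 -0.5] gap 40.0
481.7,-361.3,19,73.4 -> 0.28 -0.03 14.06 -0.0 -0.0 -0.2
```

```bash
python3 -m crank '0.28 0 2 0 0 -0.2 255;0.28 0 5 0 0 -0.2 255;0.28 0 8 0 0 -0.2 255;0.28 0 11 0 0 -0.2 255;0.28 0 13 0 0 -0.2 255;0.28 0 13.8 0 0 -0.2 255;0.28 0 13.9 0 0 -0.2 255'; python3 go.py
```

```text
t: 27.35
position: [482.1, -359.9, 20.2]
tcp_rot: [-3.14, -0.002, 1.283]
contact_force: [0.4, -0.6, -0.1]
finger_gap: 39.6
t 27.35 P [ 482.1 -359.9   20.2] rpy [-1.7989e+02 -9.0000e-02  7.3520e+01] F [ 0.4 -0.6 -0.1] gap 39.6
```

```bash
python3 -m crank '0 0 0.4 0 0 0 255;0 0 0.4 0 0 0 100;0 0 0.4 0 0 0 100;0 0 0.4 0 0 0 100;0 0 0.4 0 0 0 100;0 0 -4 0 0 0 100;0 0 -9 0 0 0 100;0 0 -14 0 0 0 100;0 0 -19 0 0 0 100;0 0 -19 0 0 0 100;0 0 -19 0 0 0 100'; python3 -m crank '30 0 -19 0 0 0 0;30 0 -19 0 0 0 0;30 0 -19 0 0 0 0;30 0 -19 0 0 0 0;30 0 -19 0 0 0 0;30 0 -19 0 0 0 0;30 0 -19 0 0 0 0;30 0 -19 0 0 0 0'; python3 - <<'E'
from rig import r, vision
from h import *
for n in("top","side"):
    c=vision.capture(n); np.savez(n+"7.npz",**c); cv2.imwrite(f"pics/{n}7.png",cv2.resize(c["color"][:,:,::-1],None,fx=1.5,fy=1.5,interpolation=cv2.INTER_CUBIC))
    W=xyz(c); z=W[...,2]
    m=(abs(W[...,0]-525)<90)&(abs(W[...,1]-375)<90)&(z>54)&(z<68)
    q=W[m]; print(n,m.sum(),np.percentile(q[:,2],[5,50,95]) if m.sum() else 0)
E
python3 go.py
```

```text
t: 28.45
position: [482.3, -360.4, 211.2]
tcp_rot: [3.141, -0.001, 1.283]
contact_force: [0.3, 0.1, -0.7]
finger_gap: 57.5
t: 29.25
position: [568.7, -69.3, 402.6]
tcp_rot: [3.14, -0.002, 1.287]
contact_force: [-0.7, 0.2, 0.3]
finger_gap: 95.3
top 661 [57.87198016 62.20143047 66.11612121]
side 349 [55.54694361 60.11708154 62.790427  ]
t 29.35 P [567.6 -71.9 400. ] rpy [-1.7991e+02 -2.0000e-02  7.3640e+01] F [-0.1 -1.1 -0.4] gap 95.1
```

View pics/top7.png

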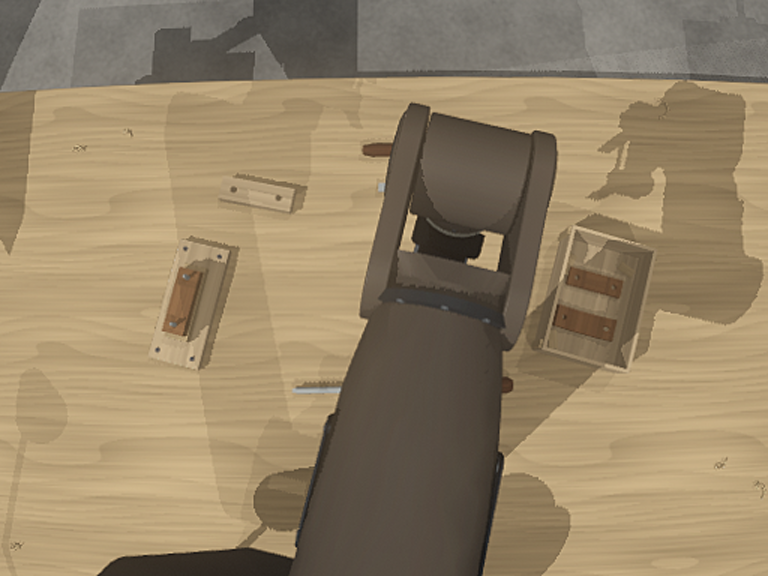

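View pics/side7.png

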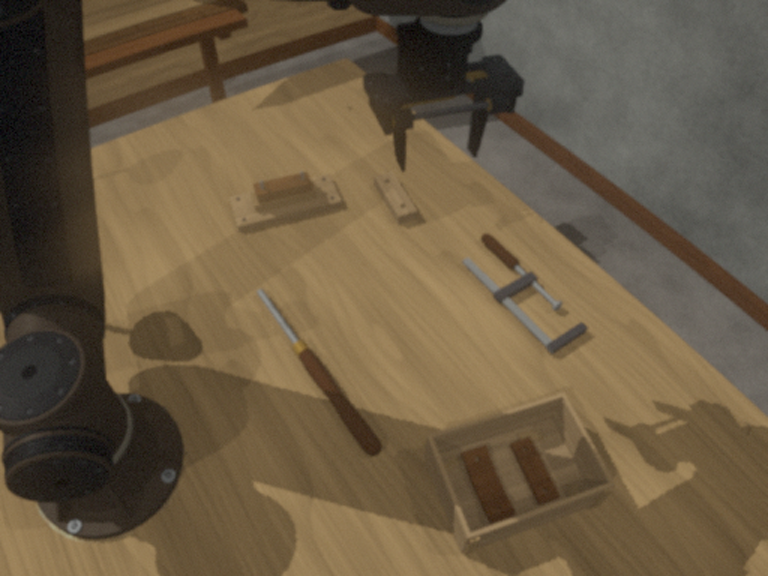

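The stack is on the jig at (180,302), both faulty laminations are in the box at (595,282) and (585,322), and the caul, clamp and gouge are where they were. I let the arm come to rest and hand in.

```bash
python3 -m crank '0 0 0 0 0 0 0;0 0 0 0 0 0 0;0 0 0 0 0 0 0'; python3 -c "
from rig import r; print(abs(r.get_state()['dq']).max()); print(r.job_done())"
```

```text
t: 29.65
position: [567.4, -73.0, 399.0]
tcp_rot: [-3.138, -0.0, 1.284]
contact_force: [0.3, 0.5, 0.3]
finger_gap: 95.3
0.007188433532690328
the job is handed in; nothing more can be done
None
```

The two sound laminations are threaded over both pins, one on the other, and the two faulty ones are flat in the offcut box. The job was handed in at about 30 s of the 72 s allowed.

- **Stack:** the top camera puts the upper face at z = 62, which matches the 38 mm caul plus two 12 mm laminations. The noses of both pins show through the top lamination. The wrist force never read more than about 2.5 N on the way down; the second lamination brushed a pin lightly and I eased it over by 0.3 mm.
- **Faulty ones:** I picked the undersized one out by its size in the cameras, and the 34 mm grip gap confirmed it. The warped one I knew by its raised ends, since its grip gap was a normal 40 mm.
- **Bystanders:** in the last pictures the top caul, the clamp and the gouge are where they started. I judged this by eye and did not measure it.
- **Disagreement:** the two cameras differed by about 3 mm on the jig's position along x, and the side camera reads about 2 mm low, putting the stack's top at 60. I placed by a compromise between them and by touch.

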